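# Wedge the slant board up to its height index

### The arm

A 7-joint arm with a two-finger parallel gripper is mounted at the origin on a cart in front of the work surface, level with it; the furniture and walls round the work are solid. World frame = base frame: x ahead of the robot, y to its left, z up, the work surface at z = 0. Lengths are in m, angles in rad, forces in N, time in s.
With the tool pointing down it reaches from about 0.4 to 0.875 m from the base axis. Payload 19.3 kg.
Tool frame: the origin (TCP) lies midway between the tips of the shut fingers; the grasp point (between the pads) lies 19 mm behind it; z points along the fingers, y is the line along which they close (so a half turn about z gives the same grasp; the last joint's range is limited). The gripper opens to 85 mm and grips with 20 to 120 N. Pads are 22 mm wide; open, the fingers measure 114 mm over their backs; the gripper's body (76 mm by 85 mm) begins 54 mm behind the grasp point. The pads swing forward as they close: fully open they stand 13 mm farther back than shut.
Start: joints at [-1.342, 0.521, -0.036, 1.599, 0.021, 1.021, -0.113], TCP at [0.184, 0.597, 0.231] pointing down, gripper open.
Joint ranges: [-2.91, 2.91], [-0.3, 2.13], [-1.5, 1.42], [0.17, 2.43], [-1.26, 4.41], [0.16, 1.93], [-2.52, 2.52]. Speed limits (rad/s): [1.89, 1.89, 2.39, 2.39, 3.01, 3.01, 3.01].

### API

Orientations are given as [roll, pitch, yaw] about the fixed x, y, z axes, in that order (R = Rz(yaw) Ry(pitch) Rx(roll)).
In Python, from workcell import bot, eyes, probe_bus gives the robot as it stands (bot), with the cameras (eyes) and the readings (probe_bus).
- The arm moves only by the tool tcp_steps, called after "Request:" as name(argument=value, ...), one argument or row to a line, values as JSON. Schema: {"type":"object","properties":{"rows":{"type":"array","items":{"type":"number"},"minItems":7,"maxItems":35},"grip_n":{"type":"number"},"only":{"type":"string"},"quiet":{"type":"boolean"},"lines":{"type":"string"}},"required":["rows"],"additionalProperties":false}. rows is one flat list of numbers that holds 1 to 5 rows one after another, with no inner brackets; each row has 7 numbers: the finger opening in m, then dx, dy, dz in a scale on which 1.0 is 0.3 m, then a rotation vector rx, ry, rz in shares of 180 degrees (1.0 is 180 degrees); each row is the pose to reach, as a shift and turn from the pose commanded when the call began, along the tool's axes at that moment; what a row does not reach only later rows make up. A row lasts 1/8 s, in which the tool goes at most 0.0625 m and 0.188 rad, less where a joint would pass 70% of its speed; a pose out of reach is approached as far as the arm can. The fingers move at their own pace and stop on an object; grip_n is the grip in N (left out, the last holds). Time passes only in rows, so rows that do not move let the fingers close. The tool returns the time, the measured TCP pose, the force, the opening and the grip force at its end. only (a regular expression) keeps the lines of the reply that match it, lines (a string "A,B") keeps lines A to B, and quiet returns only ok. Shift and turn numbers lie between -1 and 1, and a call with a number outside is refused. Input that does not fit is refused with a message, and nothing moves.
- probe_bus.observe(): the state, without advancing time (a new reading comes with each control period).
- eyes.grab_frame(name): name is "side" or "top" or "wrist"; returns the picture (400x640x3 uint8, blue, green, red); there is no depth.
- eyes.calibration(name): a dict with "vfov" (degrees; the focal length in pixels is half the picture's height over the tangent of half this angle, whatever the lens; pixels are square), "cx", "cy" (the principal point, pixels), "eye" and "attitude" of the camera in the world. Camera axes: x right, y down, z forward; pixel columns grow to the right and rows downward; lengths in m; the calibration is good to about 2 mm. The wrist camera is an equidistant fisheye: a pixel r from the principal point sees the ray r / f radians off the axis. A picture is of the moment at which its call begins: read the wrist's pose just before it. calibration takes no time and is no camera call; for the wrist camera it gives the pose at the moment of the call.
- bot.job_done(): hands the job in; it is judged then, once.
The state is a dict: "clock": time; "qpos": joint angles; "qd": joint speeds; "joint_efforts": joint torques, N m; "position": TCP position; "tool_rot": TCP orientation; "force": force on the tool from outside, world axes, zero at the start; "moment": the same for the moment, N m; "grip_width": finger opening in m; "finger_force": force on a finger pad.
Only numpy, scipy, OpenCV 4.12 (cv2) and the standard library are available. Lean on these libraries where they do the work, as an engineer would, in place of code of your own. Each camera call takes 0.05 s, during which the arm holds its last target. There are 200 camera calls.

### The job

Set the slant board: push the loose wedge along its channel, in under the board's nose, until the pointer pin on the board's side has risen to the height of the black index tab on the gauge post, and leave the board resting on the wedge. Then stand the small jar upright inside the ring scribed on the board, setting it down rather than dropping it, and let go of it. Do not disturb the red-capped jar, the dropper bottle or the timer.

Things in the scene. Friction and masses are not known exactly. Their poses are not given: they have to be found in the camera images.
- slant_base: fixed grey base plate, 6 mm thick, origin on the worktop; spans x -190 to +155, y -85 to +85 mm in its frame. Its +x is the push direction (roughly world +y, the robot's left); its +y side, with the gauge post, faces the robot. Two guide rails along x from -190 to +85 mm, 96 mm apart inside, 6 mm thick, tops 18 mm above the worktop, keep the wedge straight
- board (a joint): tilt (rad) of the hinged aluminium board: 0 = flat on the rails (start), grows as its nose rises, stop at 0.35. Board 160 x 130 x 8 mm, 0.5 kg, held down by its weight only; hinge axis at base x = +140 mm, 22 mm above the worktop; free end a nose bar of 4 mm radius across the channel at base x = -20 mm, its axis 22 mm up when flat
- pointer (a point): on the axis of the 4 mm thick pointer pin that sticks out of the robot-facing end of the board's nose bar (extends the nose bar's axis); base x = -20 mm, y = +78 mm; 22 mm above the worktop when the board lies flat
- index_mark (a point): middle of the free end of the black index tab (6 mm high, on a black clamp on the 56 mm high gauge post), at base x = -26 mm, beside the pointer pin; fixed for the run, its height is 31 to 40 mm above the worktop. Axes parallel to the base's, z up
- ring (a point): centre of the scribed ring, 64 mm outside diameter, on the board's top surface, 85 mm from the nose axis and 75 mm from the hinge; moves with the board; its z is the board's normal, its x the base's +x
- wedge: loose light-wood wedge, 120 long x 92 wide mm, 0.2 kg, in the channel on the base plate (underside 6 mm up). Origin: centre of its underside. Thin end (4 mm) at its x = +60 mm, thick end (flat upright face, 38 mm high) at x = -60 mm; flat top: 3.5 mm of push lifts the nose about 1 mm. Too wide to grasp. Slides under a push of about 5 N and stays where left
- small_jar: small clear glass jar with white screw lid, 47 mm diameter, 43 mm high, 90 g, standing on the worktop to the robot's right; origin at the centre of its underside. Bears an ordinary grip
- glass_jar_red: bystander: bigger glass jar with red cap, 61 mm diameter, 78 mm high; origin at the centre of its underside
- dropper_bottle: bystander: white dropper bottle, 29 mm diameter, 82 mm high; origin at the centre of its underside
- timer: bystander: flat laboratory timer, 58 x 62 x 21 mm, on the worktop to the left of the slant board (not the one fixed at the far right end); origin at the centre of its underside

How it is judged:
By the outcome, as a careful person would: the job done as asked, in the order asked, and still so for the second after the job is handed in, with the robot touching nothing.
It also fails if it takes over 54 s, if anything falls off the work surface, if the arm or the gripper's body presses on something with over 40 N, if the wrist force passes 120 N, or if a joint passes its speed limit or range.

## Working session

There is one attempt and no reset: what is moved stays moved. The work goes in short steps, Python scripts to look and compute and a tool call to move; the robot and the scene stay as the last step left them, time stands still between calls to the robot, and variables do not carry over. Pictures are saved under pics/ and viewed, at most 10 in all, crops included, and the job is handed in when it is done.

```bash
ls; mkdir -p pics
```

Run:
```python
from workcell import bot, eyes, probe_bus
import cv2
for n in("side","top","wrist"):
    print(n,eyes.calibration(n)); 
    cv2.imwrite(f"pics/{n}0.png",eyes.grab_frame(n))
o=probe_bus.observe();print({k:o[k] for k in("clock","position","tool_rot","force","grip_width")})
```

```text
pics
workcell.py
side {'vfov': 57.59447926986384, 'cx': 321.9295227031397, 'cy': 195.7425993489832, 'eye': array([ 0.41715314, -0.82954531,  0.44901024]), 'attitude': array([-2.00103971,  0.01913274, -0.22499078])}
top {'vfov': 51.98512228803095, 'cx': 326.60367863898375, 'cy': 195.78969662576776, 'eye': array([ 0.44995917, -0.02300456,  1.29475979]), 'attitude': array([-3.02954222, -0.0052467 , -1.56248772])}
wrist {'vfov': 65.70646984690485, 'cx': 319.23416501445206, 'cy': 202.36942249491594, 'eye': array([0.11531013, 0.61828536, 0.37411016]), 'attitude': array([2.85881114e+00, 1.25373110e-03, 1.27193477e+00])}
{'clock': 0.15, 'position': array([0.18397697, 0.59703928, 0.23084483]), 'tool_rot': array([-3.14069629e+00,  8.11665496e-05,  2.84271290e+00]), 'force': array([-0.53300703,  0.19324247, -0.16708268]), 'grip_width': 0.08518134578394959}
```

View pics/top0.png

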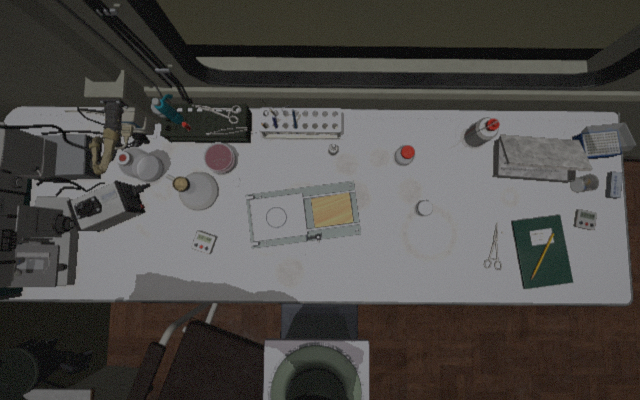

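View pics/side0.png

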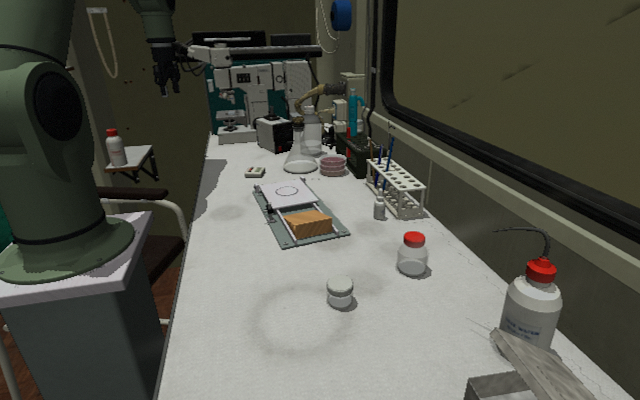

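The top view shows the base plate at px x 247–360, y 183–246, with the wedge at (332,211), ring (276,217), small jar (425,208), red jar (405,155), dropper bottle (334,149) and timer (203,242). The side view shows the small jar at (340,292) and the wedge at (310,223).

Create h.py:
```python
import numpy as np, cv2
from scipy.spatial.transform import Rotation as R
from workcell import bot, eyes, probe_bus
def cam(n):
    c=eyes.calibration(n); c['R']=R.from_euler('xyz',c['attitude']).as_matrix(); c['f']=200/np.tan(np.radians(c['vfov']/2)); c['n']=n; return c
def ray(c,u,v):
    x,y=u-c['cx'],v-c['cy']
    if c['n']=='wrist':
        r=np.hypot(x,y); t=r/c['f']; d=np.array([x/r*np.sin(t),y/r*np.sin(t),np.cos(t)])
    else: d=np.array([x,y,c['f']])
    d=c['R']@d; return d/np.linalg.norm(d)
def plane(c,u,v,z):
    d=ray(c,u,v); return c['eye']+d*(z-c['eye'][2])/d[2]
def proj(c,p):
    q=c['R'].T@(np.asarray(p)-c['eye'])
    if c['n']=='wrist':
        t=np.arctan2(np.hypot(q[0],q[1]),q[2]); return np.array([c['cx'],c['cy']])+c['f']*t*q[:2]/np.hypot(q[0],q[1])
    return np.array([c['cx'],c['cy']])+c['f']*q[:2]/q[2]
def two(c1,p1,c2,p2):
    d1,d2=ray(c1,*p1),ray(c2,*p2); A=np.c_[d1,-d2]; s=np.linalg.lstsq(A,c2['eye']-c1['eye'],rcond=None)[0]
    a,b=c1['eye']+d1*s[0],c2['eye']+d2*s[1]; return (a+b)/2,np.linalg.norm(a-b)
```

Run:
```python
from h import *
t=cv2.imread('pics/top0.png');s=cv2.imread('pics/side0.png')
T=cam('top');S=cam('side')
a=cv2.resize(t[170:255,240:440],None,fx=4,fy=4,interpolation=cv2.INTER_CUBIC)[:,:800]
b=cv2.resize(s[170:310,240:440],(371,260),interpolation=cv2.INTER_CUBIC)
b=cv2.resize(s[172:252,245:365],(390,260),interpolation=cv2.INTER_CUBIC)
c=cv2.resize(s[225:315,310:436],(364,260),interpolation=cv2.INTER_CUBIC)
im=np.zeros((600,800,3),np.uint8);im[:340]=a;im[340:,:390]=b;im[340:,400:764]=c
cv2.imwrite('pics/c1.png',im)
# wood mask
for n,i in(('t',t),('s',s)):
    h=cv2.cvtColor(i,cv2.COLOR_BGR2HSV)
    m=cv2.inRange(h,(8,90,60),(28,255,255)); x0=(240,170,380,260); m2=np.zeros_like(m);m2[170:260,240:380]=m[170:260,240:380]
    k=max(cv2.findContours(m2,0,2)[0],key=cv2.contourArea);print(n,cv2.minAreaRect(k),cv2.boundingRect(k))
print(plane(T,425,208,.043),plane(T,405,155,.078),plane(T,276,217,.026),plane(T,203,242,.02),plane(T,334,149,.08))
```

```text
t ((331.83563232421875, 211.06163024902344), (14.044939994812012, 40.613285064697266), 69.44395446777344) (314, 199, 37, 26)
s ((308.3653869628906, 223.32693481445312), (25.102861404418945, 46.87174987792969), 78.69007110595703) (283, 210, 49, 29)
[ 0.5558907  -0.33024545  0.043     ] [ 0.71306597 -0.2641209   0.078     ] [0.525375   0.12747007 0.026     ] [0.44668171 0.35141138 0.02      ] [ 0.72904807 -0.04939134  0.08      ]
```

View pics/c1.png

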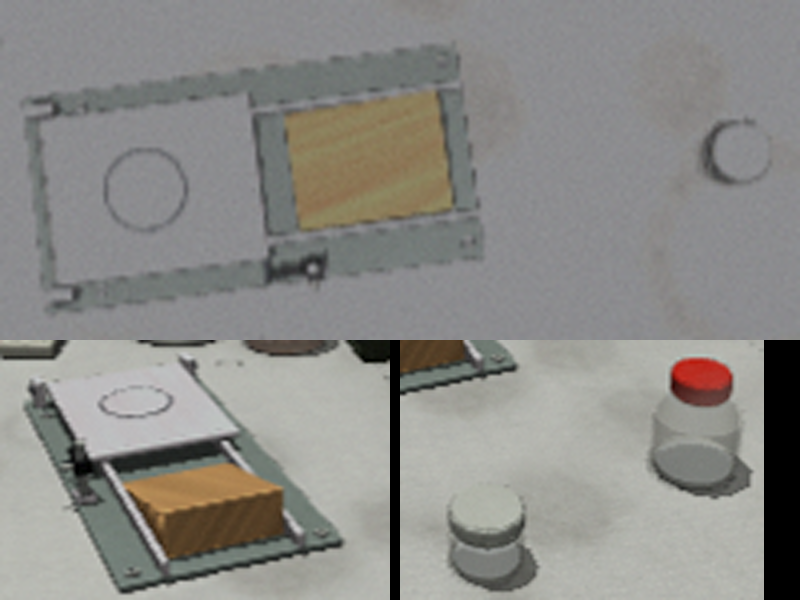

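The crop shows the base plate's corners at crop (25,98), (457,42), (483,257), (50,312). The wedge's thick end faces right, at crop x about 445, with the gauge post and black tab around (285,265). I'll fit the base pose next.

Add to h.py:
```python
def fit(P,Q): # 2D rigid: base pts Q -> world P
    P,Q=np.array(P)[:,:2],np.array(Q); a,b=P-P.mean(0),Q-Q.mean(0)
    th=np.arctan2((b[:,0]*a[:,1]-b[:,1]*a[:,0]).sum(),(a*b).sum()); c,s=np.cos(th),np.sin(th); M=np.array([[c,-s],[s,c]])
    t=P.mean(0)-M@Q.mean(0); return th,t,np.linalg.norm(P-(Q@M.T+t),axis=1)
def delta(target,yaw,tr=None): # shift/rotvec in the present tool axes
    o=probe_bus.observe(); T=R.from_euler('xyz',o['tool_rot']); G=R.from_euler('xyz',[np.pi,0,yaw] if tr is None else tr)
    return np.round(T.inv().apply(np.asarray(target)-o['position']),4),np.round((T.inv()*G).as_rotvec(),3)
```

Run:
```python
from h import *
T=cam('top');S=cam('side')
px=[(246.25,194.5),(252.5,248),(354.25,180.5),(360.75,234.25)]
P=[plane(T,*p,.006) for p in px]
th,t,e=fit(P,[(.155,-.085),(.155,.085),(-.19,-.085),(-.19,.085)])
print(th,t,e)
M=R.from_euler('z',th).as_matrix()
W=lambda x,y,z:np.r_[(M@[x,y,0])[:2]+t,z]
print('wedge rear', [M[:2,:2].T@(plane(T,240+u/4,170+v/4,.044)[:2]-t) for u,v in((437,92),(453,210))], 'front',[M[:2,:2].T@(plane(T,240+u/4,170+v/4,.010)[:2]-t) for u,v in((285,112),(300,230))])
print('ring',two(T,(276.5,217.3),S,(245+136/3.25,172+(401-340)/3.25)),W(.065,0,.026))
print('jar lid',two(T,(240+739/4,170+152/4),S,(310+(486-400)/2.89,225+(505-340)/2.89)))
yaw=th+np.pi/2-0
for y in(th+np.pi/2,th-np.pi/2): print(y)
tgt=W(-.18,0,.12);print(tgt)
print(delta([.40,.32,.23],2.843),delta(tgt,th+np.pi/2))
```

```text
1.7066137105813322 [0.53406632 0.06078423] [0.0006739  0.00206857 0.0006646  0.00263556]
wedge rear [array([-0.16613602, -0.04383287]), array([-0.16616402,  0.04743267])] front [array([-0.04784212, -0.04702954]), array([-0.0480595 ,  0.04644031])]
ring (array([0.52425539, 0.12561999, 0.02846689]), np.float64(0.00012039994749833298)) [0.52526531 0.12518565 0.026     ]
jar lid (array([ 0.55585001, -0.32938925,  0.04336116]), np.float64(6.927485287908548e-06))
3.277410037376229
0.1358173837864356
[ 0.55843836 -0.11755814  0.12      ]
(array([-0.288 , -0.2011,  0.001 ]), array([-0.001,  0.   , -0.   ])) (array([-0.5683, -0.5726,  0.1114]), array([-0.001, -0.   , -0.435]))
```

The manual's scale: shifts go in shares of 0.3 m and turns go in shares of 180 degrees. Converting my numbers, -0.26 m / 0.3 = -0.8667, -0.21 m / 0.3 = -0.7, -0.435 rad / 3.1416 = -0.1385.

Request:
tcp_steps(
  rows=[0,-0.2,-0.1333,0,0,0,0,0,-0.3667,-0.2667,0,0,0,-0.0318,0,-0.5333,-0.4,0,0,0,-0.0637,0,-0.7,-0.5333,0,0,0,-0.0955,0,-0.8667,-0.6667,0,0,0,-0.1385],
  grip_n=40,
)

```text
clock: 0.78
position: [0.3656, 0.3408, 0.2313]
tool_rot: [-3.142, 0.0, -3.001]
force: [1.3, 0.7, -0.0]
grip_width: 0.0003
finger_force: 0.0
```

Run:
```python
from h import *
print(delta([.563,-.14,.12],3.2774))
```

```text
(array([-0.1283, -0.5036,  0.1114]), array([-0.   ,  0.   ,  0.004]))
```

Scaled: -0.3 m / 0.3 = -1, -0.08 m / 0.3 = -0.2667.

Request:
tcp_steps(
  rows=[0,-0.0667,-0.2,0,0,0,0,0,-0.1333,-0.4,0,0,0,0,0,-0.2,-0.6,0,0,0,0,0,-0.2667,-0.8,0,0,0,0,0,-0.3333,-1,0,0,0,0],
)

```text
clock: 1.4
position: [0.5035, 0.0604, 0.2314]
tool_rot: [3.141, 0.0, -3.005]
force: [0.2, 1.1, -0.0]
grip_width: -0.0
finger_force: 0.0
```

Request:
tcp_steps(
  rows=[0,-0.0333,-0.2,0.1,0,0,0,0,-0.0667,-0.4,0.2,0,0,0,0,-0.1,-0.6,0.3,0,0,0,0,-0.1,-0.68,0.37,0,0,0,0,-0.1,-0.68,0.37,0,0,0],
)

```text
clock: 2.02
position: [0.559, -0.1389, 0.118]
tool_rot: [-3.141, -0.004, -3.01]
force: [-0.7, 0.8, -0.7]
grip_width: 0.0002
finger_force: 0.0
```

Run:
```python
from h import *
c=cam('wrist');i=eyes.grab_frame('wrist');np.save('pics/w1.npy',c);cv2.imwrite('pics/w1.png',i)
print(delta([.563,-.14,.12],3.2774),c['eye'])
```

```text
(array([-0.003 , -0.0036, -0.0008]), array([ 0.   , -0.002, -0.002])) [ 0.48831965 -0.14774655  0.26159759]
```

View pics/w1.png

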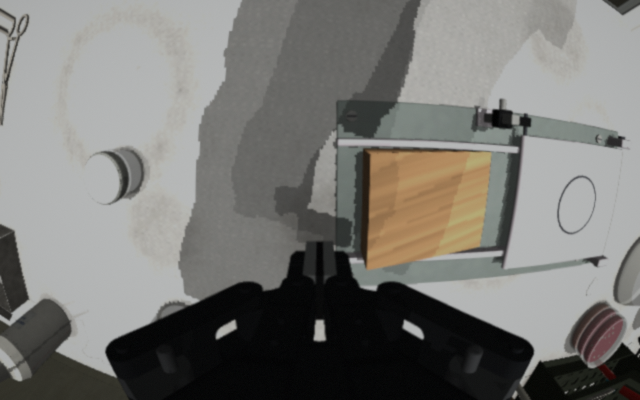

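The wrist view shows shut finger tips at (320,245), the wedge's thick edge at x≈367, the pin and tab near (505–525,118), and the small jar at left (105,178). I'll descend behind the wedge.

Scaled: 0.093 m / 0.3 = 0.31, -0.002 m / 0.3 = -0.0067.

Request:
tcp_steps(
  rows=[0,-0.0067,0,0.1667,0,0,0,0,-0.0067,0,0.31,0,0,0,0,-0.0067,0,0.31,0,0,0],
)

```text
clock: 2.45
position: [0.561, -0.1339, 0.0258]
tool_rot: [3.14, -0.004, -3.004]
force: [-0.1, -0.2, 0.8]
grip_width: 0.0005
finger_force: 0.0
```

Run:
```python
from h import *
c=cam('wrist');i=eyes.grab_frame('wrist');np.save('pics/w2.npy',c);cv2.imwrite('pics/w2.png',i)
w1=cv2.imread('pics/w1.png')
a=cv2.resize(i[60:260,330:640],(800,516),interpolation=cv2.INTER_CUBIC)
cv2.imwrite('pics/w2c.png',a);print(probe_bus.observe()['position'],c['eye'])
```

```text
[ 0.5621987  -0.13444342  0.02768807] [ 0.49042023 -0.14341151  0.169353  ]
```

View pics/w2.png

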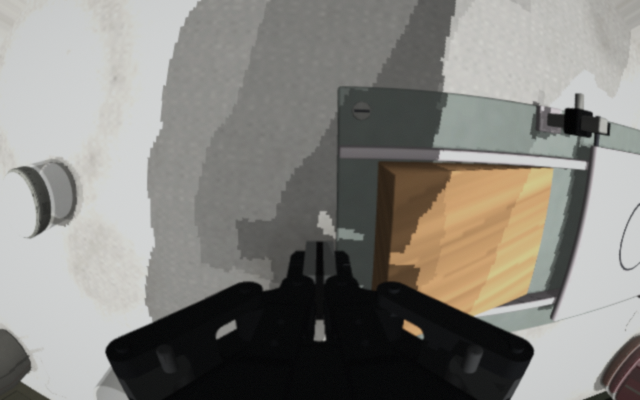

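The tips at (320,245) line up with the wedge's middle. The tab and clamp are around (580,120) and the pin near (600,126). I'll push partway and look again.

Scaled: 0.07 m / 0.3 = 0.2333, 0.055 m / 0.3 = 0.1833.

Request:
tcp_steps(
  rows=[0,0,0.05,0.0067,0,0,0,0,0,0.1167,0.0067,0,0,0,0,0,0.1833,0.0067,0,0,0,0,0,0.2333,0.0067,0,0,0,0,0,0.2333,0.0067,0,0,0],
)

```text
clock: 3.12
position: [0.5528, -0.0643, 0.0254]
tool_rot: [3.141, 0.0, -3.003]
force: [0.6, 0.6, 0.2]
grip_width: -0.0002
finger_force: 0.0
```

Run:
```python
from h import *
for k in(1,2):
  c=cam('wrist');i=eyes.grab_frame('wrist')
np.save('pics/w3.npy',c);cv2.imwrite('pics/w3.png',i)
a=cv2.resize(i[70:270,360:610],(750,600),interpolation=cv2.INTER_CUBIC)
cv2.imwrite('pics/w3c.png',a);print(probe_bus.observe()['position'],c['eye'],probe_bus.observe()['force'])
```

```text
[ 0.55276473 -0.06619152  0.02529636] [ 0.4816756  -0.07479568  0.16868067] [-0.24310867 -0.16120379 -0.00038611]
```

View pics/w3c.png

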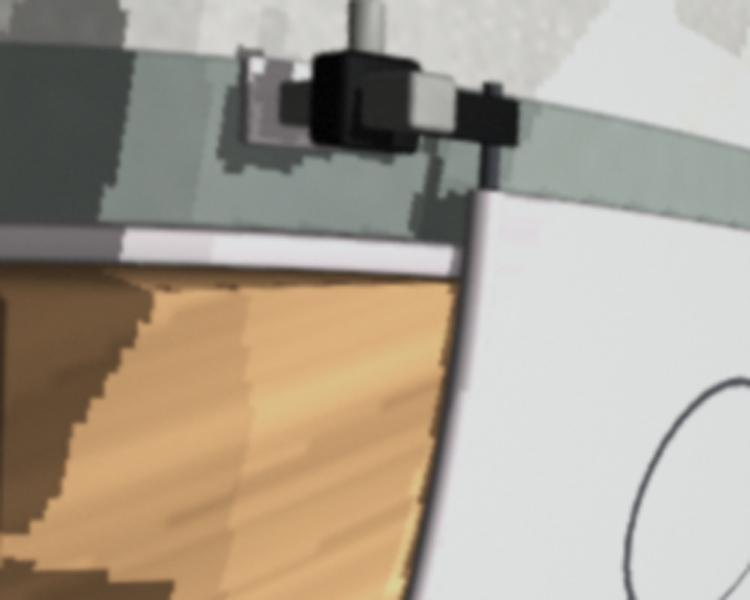

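The crop shows the tab's free end at crop (518,120), which is full-image (532.7,110). The pin is at crop x≈490, rows 150–190, full-image (523.3,126). The pin is still down and its far tip passes under the tab in this view.

Add to h.py:
```python
th=1.70661; t0=np.array([.53407,.06078]); M3=R.from_euler('z',th).as_matrix()
def onx(c,u,v,bx): # ray cut with plane base x = bx -> base coords
    d=M3.T@ray(c,u,v); e=M3.T@(c['eye']-np.r_[t0,0]); return e+d*(bx-e[0])/d[0]
def tobase(p): return M3.T@(np.asarray(p)-np.r_[t0,0])
def ld(k): return np.load(f'pics/{k}.npy',allow_pickle=True).item(),cv2.imread(f'pics/{k}.png')
```

Run:
```python
from h import *
c,i=ld('w3');g=i.mean(2).astype(int)
print('w3 eye',tobase(c['eye']))
for r in(104,106,108,110,112,114,116,119,122,125,128,131): print(r,g[r,508:545])
c2,i2=ld('w2');g2=i2.mean(2).astype(int)
for r in range(112,138,2): print(r,g2[r,590:628])
print(onx(c,532.7,110,-.026), onx(c,523.3,126,-.02))
```

```text
w3 eye [-0.12723321  0.07026841  0.16868067]
104 [171 170 159 118  57  28  26  26  25  26  25  26  25  24  26  26  24  25
  26  24  24  24  27  34  59 103 128 135 136 137 140 144 153 163 170 174
 180]
106 [171 169 159 116  58  28  26  26  26  25  26  26  24  24  25  26  25  25
  24  24  24  24  24  27  57 111 135 140 141 140 141 142 149 158 159 154
 152]
108 [171 169 156 109  51  27  26  25  26  27  26  24  24  24  25  25  25  24
  24  24  24  23  24  25  54 108 134 140 141 145 150 150 156 161 163 162
 163]
110 [170 167 154 106  50  28  26  25  27  25  24  25  26  24  26  25  25  25
  24  24  22  23  23  28  62 117 137 141 142 147 160 163 164 164 163 162
 162]
112 [148 149 140  95  44  27  25  25  25  24  25  24  25  24  25  23  25  26
  25  25  23  23  23  29  61 113 135 139 143 153 161 163 164 164 163 164
 163]
114 [ 67  67  57  37  27  25  26  25  25  25  25  25  25  24  24  24  24  24
  23  25  23  22  23  26  66 123 137 140 145 157 164 163 162 164 164 163
 162]
116 [ 89  82  77  72  63  58  54  50  44  39  33  26  24  22  22  23  24  23
  24  24  24  23  23  33  75 123 142 148 1
[... 2272 characters left out ...]
6  37  36  36  37  47  85 137 171 179 179 178 177 175 157  81
  29  65 130 152 154 156 156 157 157 157 158 157 157 156 156 156 155 155
 155 156]
132 [ 25  40  67  65  43  29  29  32  49  78 105 125 135 141 149 154 140  72
  26  69 136 154 157 157 158 158 157 156 157 157 156 157 156 156 155 155
 156 156]
134 [ 27  74 139 142  81  32  32  46  55  67  85  84  79  75  74  65  56  39
  33  75 140 156 158 159 158 158 156 156 155 157 156 156 156 155 156 155
 156 157]
136 [ 57 106 150 143  79  31  37  54  73 105 145 156 155 152 148 144 141 136
 130 139 153 157 158 159 159 159 157 155 156 155 156 156 156 155 155 155
 156 158]
[-0.026       0.07957451  0.04283566] [-0.02        0.07136689  0.02771917]
```

Run:
```python
from h import *
c2,i2=ld('w2')
a=cv2.resize(i2[95:150,525:635],(800,400),interpolation=cv2.INTER_CUBIC)
cv2.imwrite('pics/w2t.png',a)
```

```text
(no output)
```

View pics/w2t.png

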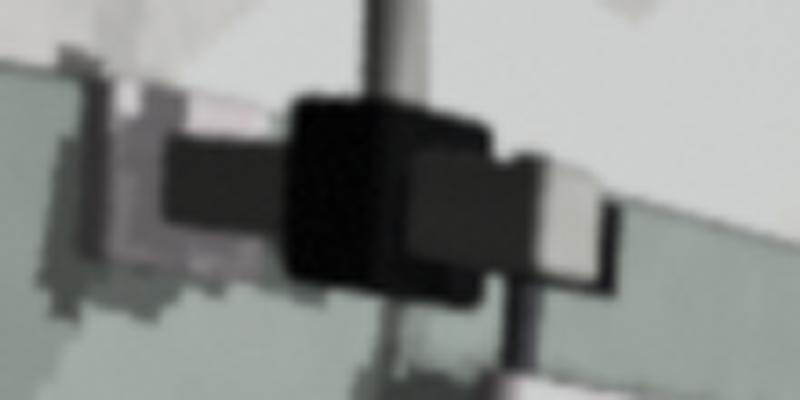

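The dark bar and lit square are the gauge post. The tab's black free end shows just past the post top, with its right edge at w2 col ≈609.8, row 126. The pin is below it at (596.5,140).

Run:
```python
from h import *
c,i=ld('w3');c2,i2=ld('w2');g2=i2.mean(2).astype(int)
for r in range(138,146,2): print(r,g2[r,588:606])
print('eyes',tobase(c['eye']),tobase(c2['eye']))
from scipy.optimize import brentq
for dv in(0,):
  b=brentq(lambda b:onx(c,522.8,126,-.02+b)[2]-.022,-.02,.02); print('bias',b,'tab top w3',onx(c,532.5,110,-.026+b))
  b=brentq(lambda b:onx(c2,596.5,140,-.02+b)[2]-.022,-.02,.02); print('bias',b,'tab top w2',onx(c2,609.8,126,-.026+b))
q,e=two(c,(532.5,110),c2,(609.8,127));print('tab tri',tobase(q),e)
q,e=two(c,(522.8,126),c2,(596.5,140));print('pin tri',tobase(q),e)
```

```text
138 [142 139 147 158 160 142  72  28  39  54  79 115 148 157 157 155 156 156]
140 [162 162 162 160 156 131  65  30  45  63  89 134 153 157 156 158 157 157]
142 [158 158 156 152 148 117  56  32  46  67  94 142 156 158 158 159 158 158]
144 [137 132 132 129 121  88  44  34  52  70  98 141 152 151 151 155 157 159]
eyes [-0.12723321  0.07026841  0.16868067] [-0.19640118  0.07089464  0.169353  ]
bias 0.0039836286329555 tab top w3 [-0.02201637  0.07993598  0.0377137 ]
bias 0.004566352579098926 tab top w2 [-0.02143365  0.08130934  0.03778955]
tab tri [-0.02306535  0.08022399  0.03904666] 0.0007707140454172982
pin tri [-0.01695995  0.07133293  0.02324354] 6.399647219772607e-05
```

The tab's middle comes out at about 34.7 mm, measured relative to the pin, which is known to sit at 22 mm. That needs roughly 46 mm more push, so I'll do 35 mm first and check.

Scaled: 0.035 m / 0.3 = 0.1167, 0.03 m / 0.3 = 0.1.

Request:
tcp_steps(
  rows=[0,0,0.0333,0,0,0,0,0,0,0.0667,0,0,0,0,0,0,0.1,0,0,0,0,0,0,0.1167,0,0,0,0,0,0,0.1167,0,0,0,0],
)

```text
clock: 3.85
position: [0.548, -0.0312, 0.0253]
tool_rot: [3.142, -0.0, -3.005]
force: [0.2, 0.4, 0.1]
grip_width: 0.0003
finger_force: 0.0
```

Run:
```python
from h import *
c=cam('wrist');i=eyes.grab_frame('wrist')
np.save('pics/w4.npy',c);cv2.imwrite('pics/w4.png',i)
a=cv2.resize(i[60:260,330:580],(750,600),interpolation=cv2.INTER_CUBIC)
cv2.imwrite('pics/w4c.png',a);print(tobase(probe_bus.observe()['position']),tobase(c['eye']))
```

```text
[-0.09306584 -0.00133697  0.02525546] [-0.09253506  0.07038507  0.16858365]
```

View pics/w4c.png

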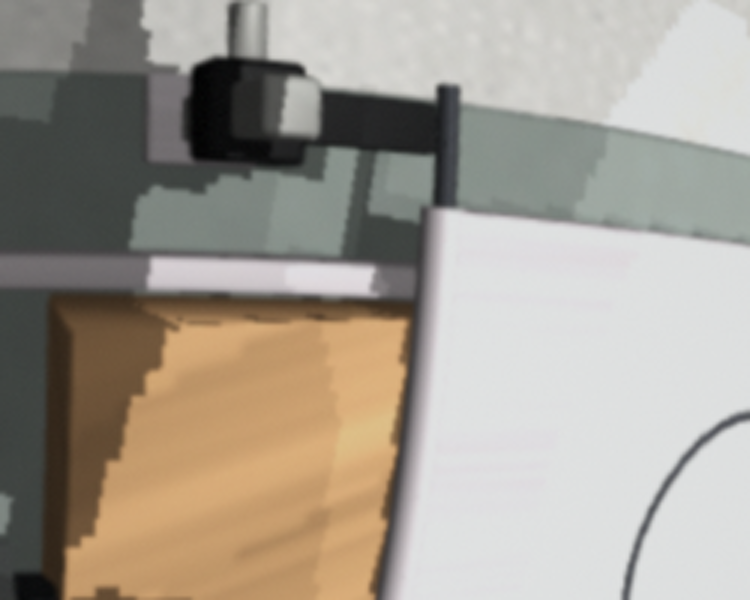

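The pin has risen to crop cols 437–460 (full-image ≈479.5, row 118), and it now hides the tab's end. The wedge's thick top edge is near crop x≈68.

Run:
```python
from h import *
c,i=ld('w4');g=i.mean(2).astype(int)
for r in(92,96,100,105,110,115,120,124): print(r,g[r,465:492])
for r in(180,200,220): print(r,i[r,340:362,2])
print('pin z',[onx(c,479.5,118,-.0195+b)[2] for b in(.003,.004,.005)])
print('wedge rear',tobase(plane(c,330+68/3,190,.044)))
```

```text
92 [131 139 146 154 160 166 169 170 173 162 113  54  38  48  59  69  72  90
 148 191 203 204 204 205 206 206 204]
96 [ 36  36  36  35  34  35  35  35  33  35  37  31  37  49  62  72  71  76
 102 124 130 134 133 136 140 140 141]
100 [ 37  35  36  35  33  33  35  34  33  32  28  29  39  49  60  70  72  84
 117 137 139 140 141 140 140 140 140]
105 [ 35  34  35  34  33  33  34  32  34  34  31  31  41  52  63  72  70  83
 123 138 139 139 140 139 140 140 140]
110 [ 52  49  46  43  42  40  37  41  43  41  31  32  43  54  66  74  72  88
 119 136 139 139 139 140 139 139 140]
115 [142 142 142 142 143 143 144 144 137 104  55  37  45  56  66  72  74  95
 129 138 140 140 140 140 140 139 140]
120 [142 142 141 142 143 143 143 142 132  97  48  36  47  59  68  71  74 100
 133 140 140 141 139 140 139 140 140]
124 [139 141 141 141 142 141 141 140 125  78  40  38  50  59  69  70  80 115
 135 140 140 140 141 141 140 141 140]
180 [ 62  62  62  62  62  56  54  52  50  51  52  53  58  73  94 109 111 112
 111 111 112 111]
200 [ 63  64  64  65  61  56  52  50  51  52  49  53  63  81  98 105 105 105
 105 105 105 103]
220 [ 64  62  63  62  58  52  50  50  51  52  51  55  69  87  99 101 100 101
 101 100 101 100]
pin z [np.float64(0.032611857382682186), np.float64(0.03082357976388661), np.float64(0.029035302145091035)]
wedge rear [-0.07868453  0.03960736  0.044     ]
```

Scaled: 0.009 m / 0.3 = 0.03, 0.005 m / 0.3 = 0.0167.

Request:
tcp_steps(
  rows=[0,0,0.0167,0,0,0,0,0,0,0.03,0,0,0,0,0,0,0.03,0,0,0,0],
)

```text
clock: 4.28
position: [0.5467, -0.0221, 0.0253]
tool_rot: [3.141, -0.0, -3.005]
force: [-0.2, -0.6, 0.0]
grip_width: -0.0001
finger_force: 0.5
```

Run:
```python
from h import *
c=cam('wrist');i=eyes.grab_frame('wrist')
np.save('pics/w5.npy',c);cv2.imwrite('pics/w5.png',i);g=i.mean(2).astype(int)
print(tobase(probe_bus.observe()['position']),tobase(c['eye']))
for r in range(80,126,4): print(r,g[r,430:480])
for r in(180,200,220): print(r,i[r,330:362,2])
```

```text
[-0.08387536 -0.00134252  0.02526697] [-0.08343734  0.07037176  0.16859927]
80 [208 207 207 207 208 208 210 209 209 208 208 207 207 208 208 207 208 206
 205 204 204 207 210 211 210 209 206 204 203 202 202 202 203 204 206 205
 205 204 204 205 205 207 208 209 208 206 205 204 203 201]
84 [206 205 205 205 206 206 207 208 210 211 212 211 210 209 208 208 209 211
 211 211 210 210 207 207 206 205 205 204 206 205 203 195 191 189 188 194
 198 202 202 202 203 204 203 204 205 205 205 204 204 204]
88 [145 152 160 164 164 163 165 167 172 176 180 189 197 199 201 201 200 200
 201 203 205 210 212 210 208 207 205 205 205 203 191 138  67  40  49  60
  71  73  82 128 182 200 203 203 204 206 207 206 202 199]
92 [ 42  39  42  41  41  41  40  39  40  40  38  38  36  37  38  40  40  43
  44  47  49  51  52  56  63  72  95 123 137 138 126  81  40  39  50  60
  72  71  73 104 153 168 171 178 184 190 195 198 199 200]
96 [ 41  42  40  41  42  41  40  39  39  39  38  38  
[... 1314 characters left out ...]
1 131  97  49  37  48  59  68
  72  70  88 123 138 140 140 141 140 140 141 140 140 141]
124 [137 117  93  80  78  76  73  80 106 127 131 132 131 131 132 132 131 130
 131 131 130 134 137 137 138 136 131 128 128 116  74  39  40  49  60  69
  72  73  98 126 137 139 139 140 142 141 141 141 141 140]
180 [ 63  64  63  62  64  63  63  64  63  63  63  63  63  63  61  58  54  51
  50  51  52  54  62  77  98 108 112 112 110 111 112 111]
200 [ 64  64  63  64  63  63  64  62  64  63  61  62  62  61  58  53  50  51
  52  51  50  53  67  86 101 106 106 104 104 104 104 103]
220 [ 61  62  62  63  63  63  63  63  63  63  63  64  63  60  56  52  50  50
  52  53  53  56  72  89  99 101 101 102 101 101 104 127]
```

Create pin.py:
```python
from h import *
from scipy.optimize import brentq
def pinz(c,tab,pin):
    for zt in(.0372,.0377,.0382):
        b=brentq(lambda b:onx(c,*tab,-.026+b)[2]-zt,-.02,.02)
        z=.03
        for _ in range(20): z=onx(c,*pin,.14-np.sqrt(.16**2-(z-.022)**2)+b)[2]
        print('tabtop',zt,'bias',round(b,4),'pin z',round(z,4),'short by',round(zt-.003-z,4))
```

Run:
```python
from pin import *
c,i=ld('w5'); pinz(c,(456.5,100),(465.0,100))
print('wedge rear',tobase(plane(c,353.3,200,.044)))
```

```text
tabtop 0.0372 bias 0.0036 pin z 0.0331 short by 0.0011
tabtop 0.0377 bias 0.0034 pin z 0.0335 short by 0.0012
tabtop 0.0382 bias 0.0032 pin z 0.0339 short by 0.0013
wedge rear [-0.06916686  0.03527102  0.044     ]
```

Request:
tcp_steps(
  rows=[0,0,0.0083,0,0,0,0,0,0,0.015,0,0,0,0,0,0,0.015,0,0,0,0],
)

```text
clock: 4.7
position: [0.5462, -0.0179, 0.0253]
tool_rot: [3.141, -0.0, -3.005]
force: [-0.2, -2.4, -2.0]
grip_width: 0.0001
finger_force: 1.2
```

Request:
tcp_steps(
  rows=[0,0,-0.0333,0,0,0,0,0,0,-0.0833,0,0,0,0,0,0,-0.0833,0,0,0,0],
)

```text
clock: 5.08
position: [0.5497, -0.0447, 0.0254]
tool_rot: [-3.141, 0.0, -3.008]
force: [0.4, -0.3, -0.3]
grip_width: 0.0003
finger_force: 0.0
```

Run:
```python
from h import *
c=cam('wrist');i=eyes.grab_frame('wrist')
np.save('pics/w6.npy',c);cv2.imwrite('pics/w6.png',i);g=i.mean(2).astype(int)
print(tobase(probe_bus.observe()['position']),tobase(c['eye']))
for r in range(92,124,4): print(r,g[r,466:512])
print(tobase(plane(c,360,200,.044)))
for r in(180,200,220): print(r,i[r,350:400,2])
```

```text
[-0.10565764 -0.00125734  0.02530589] [-0.10594561  0.07052141  0.16866899]
92 [171 156 150 149 149 154 161 167 173 182 193 200 202 203 204 205 206 210
 214 217 216 215 213 211 210 210 211 213 213 214 212 211 211 211 210 196
 131  60  47  55  65  76  85 113 165 195]
96 [168 144  89  48  37  37  36  36  36  36  36  35  37  37  40  41  44  47
  50  52  59  64  68  68  73  78  85  97 109 123 133 144 151 160 165 152
 109  53  37  47  61  71  76 111 176 204]
100 [159 134  83  46  37  36  36  36  35  35  34  34  35  34  33  34  33  33
  34  33  33  32  31  32  31  31  31  31  30  30  30  31  53 102 137 133
  86  42  37  49  60  73  76  94 128 142]
104 [155 127  74  41  35  35  35  35  35  34  34  34  33  33  34  35  34  34
  33  33  32  33  32  31  31  31  30  30  31  29  29  30  55 103 137 130
  73  34  38  49
[... 755 characters left out ...]
7  36  46  58  71  74  83 114 137 143]
[-0.08901425  0.03532368  0.044     ]
180 [ 64  65  64  66  64  64  66  66  65  65  65  66  65  65  66  76  98 122
 128 127 128 130 131 130 130 131 131 130 130 131 131 130 130 123  99  74
  66  65  66  65  67  66  67  65  62  56  55  57  57  55]
200 [ 65  64  65  66  79 103 121 128 128 128 129 129 129 129 131 131 130 131
 131 131 131 131 131 132 131 130 129 130 129 129 123 109 102  95  83  70
  66  65  64  64  65  65  63  59  57  55  53  51  52  53]
220 [130 132 133 130 131 132 131 132 131 130 132 132 131 131 131 131 129 130
 130 130 129 128 129 130 129 131 130 130 127 113  85  69  66  66  65  65
  64  64  64  65  64  63  56  52  50  50  49  52  54  53]
```

Run:
```python
from pin import *
c,i=ld('w6'); pinz(c,(498.6,104),(505.7,104))
S=cam('side');T=cam('top')
for n,C in(('side',S),('top',T)):
    im=eyes.grab_frame(n);cv2.imwrite(f'pics/{n}2.png',im)
    h=cv2.cvtColor(im,cv2.COLOR_BGR2HSV);m=cv2.inRange(h,(8,90,60),(28,255,255));m[:170]=0;m[260:]=0;m[:,:240]=0;m[:,380:]=0
    k=max(cv2.findContours(m,0,2)[0],key=cv2.contourArea);print(n,cv2.boundingRect(k))
for y in(-np.pi/2+th+np.pi,): print(delta([.556,-.330,.15],y))
w,_=None,0
c1=ld('w1')[0];print(c1['eye'])
s=cv2.imread('pics/side2.png');a=cv2.resize(s[180:230,245:345],(800,400),interpolation=cv2.INTER_CUBIC);cv2.imwrite('pics/s2c.png',a)
```

```text
tabtop 0.0372 bias 0.004 pin z 0.0339 short by 0.0003
tabtop 0.0377 bias 0.0037 pin z 0.0343 short by 0.0004
tabtop 0.0382 bias 0.0034 pin z 0.0347 short by 0.0005
side (279, 201, 23, 19)
top (304, 199, 4, 23)
(array([ 0.0326, -0.2855, -0.1248]), array([ 0., -0.,  0.]))
[ 0.48831965 -0.14774655  0.26159759]
```

View pics/s2c.png

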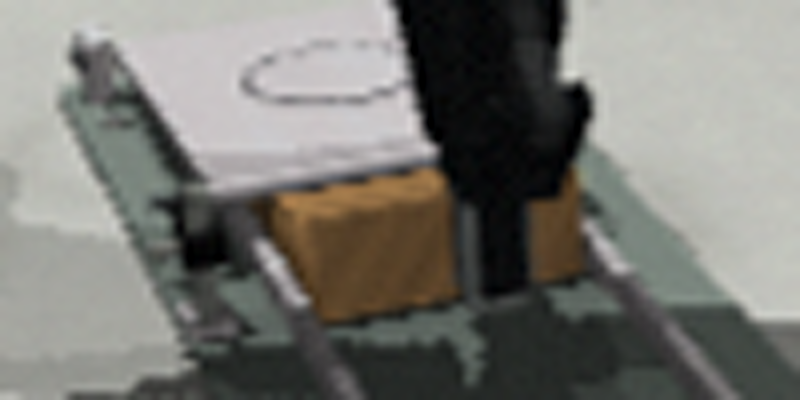

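The side crop shows the board's nose resting on the wedge, with the pin end near crop (195,190) level with the black tab. The remaining shortfall is about 0.3 mm, within noise. Next is the jar.

Scaled: -0.22 m / 0.3 = -0.7333, -0.17 m / 0.3 = -0.5667.

Request:
tcp_steps(
  rows=[0,0,-0.0333,-0.1667,0,0,0,0.085,0,-0.1667,-0.3333,0,0,0,0.085,0.0333,-0.3667,-0.3667,0,0,0,0.085,0.0667,-0.5667,-0.4,0,0,0,0.085,0.1,-0.7333,-0.4,0,0,0],
)

```text
clock: 5.85
position: [0.5499, -0.267, 0.1463]
tool_rot: [-3.141, 0.001, -3.006]
force: [1.7, 1.3, -0.5]
grip_width: 0.0724
finger_force: 0.0
```

Request:
tcp_steps(
  rows=[0.085,0,-0.1333,0,0,0,0,0.085,0.0067,-0.2183,0,0,0,0,0.085,0.0067,-0.2183,0,0,0,0],
)

```text
clock: 6.22
position: [0.5562, -0.3316, 0.145]
tool_rot: [-3.141, -0.0, -3.008]
force: [0.6, 1.2, 0.2]
grip_width: 0.085
finger_force: 0.0
```

Run:
```python
from h import *
o=[probe_bus.observe()['position'] for _ in range(3)]
c=cam('wrist');i=eyes.grab_frame('wrist');cv2.imwrite('pics/w7.png',i);np.save('pics/w7.npy',c)
print(o[0],c['eye'],proj(c,[.5559,-.3294,.0434]),delta([.5559,-.3294,.011],th+np.pi/2))
```

```text
[ 0.55619372 -0.33160647  0.14499342] [ 0.48506262 -0.3406679   0.28835295] [321.6062201  203.20836295] (array([0.0005, 0.0006, 0.134 ]), array([ 0., -0., -0.]))
```

View pics/w7.png

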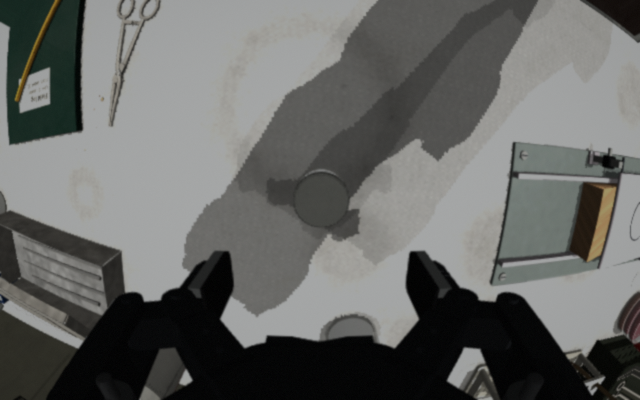

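The jar's lid is at (321.5,199), and the fixed cameras predicted (321.6,203). That agrees within about 3 mm, so I'll split the difference, descend and grip.

Scaled: 0.134 m / 0.3 = 0.4467, 0.05 m / 0.3 = 0.1667.

Request:
tcp_steps(
  rows=[0.085,0.0067,0.0033,0.1667,0,0,0,0.085,0.0067,0.0033,0.3,0,0,0,0.085,0.0067,0.0033,0.4,0,0,0,0.085,0.0067,0.0033,0.4467,0,0,0,0.085,0.0067,0.0033,0.4467,0,0,0],
)

```text
clock: 6.9
position: [0.5546, -0.3284, 0.0111]
tool_rot: [3.141, -0.001, -3.005]
force: [0.2, 0.5, 0.6]
grip_width: 0.0846
finger_force: 0.0
```

Request:
tcp_steps(
  rows=[0.04,0,0,0,0,0,0,0.04,0,0,0,0,0,0,0.04,0,0,0,0,0,0,0.04,0,0,0,0,0,0,0.04,0,0,0,0,0,0],
  grip_n=30,
)

```text
clock: 7.52
position: [0.5551, -0.3295, 0.0126]
tool_rot: [-3.141, 0.001, -3.005]
force: [-2.1, 3.0, 11.4]
grip_width: 0.0446
finger_force: 29.2
```

Scaled: -0.13 m / 0.3 = -0.4333, -0.09 m / 0.3 = -0.3.

Request:
tcp_steps(
  rows=[0.04,0,0,-0.0333,0,0,0,0.04,0,0,-0.1333,0,0,0,0.04,0,0,-0.3,0,0,0,0.04,0,0,-0.4333,0,0,0,0.04,0,0,-0.4333,0,0,0],
)

```text
clock: 8.15
position: [0.556, -0.3302, 0.1452]
tool_rot: [-3.138, 0.005, -3.006]
force: [0.7, -0.2, -1.5]
grip_width: 0.0442
finger_force: 31.1
```

Run:
```python
from h import *
c=cam('wrist');i=eyes.grab_frame('wrist');cv2.imwrite('pics/w8.png',i);np.save('pics/w8.npy',c)
s=eyes.grab_frame('side');cv2.imwrite('pics/side8.png',s);p=proj(cam('side'),probe_bus.observe()['position']).astype(int);print(p)
x,y=p;a=cv2.resize(s[y-60:y+60,x-60:x+60],(400,400),interpolation=cv2.INTER_CUBIC);b=cv2.resize(i[140:340,220:420],(400,400))
cv2.imwrite('pics/w8c.png',np.hstack([a,b]))
```

```text
[339 233]
```

View pics/w8c.png

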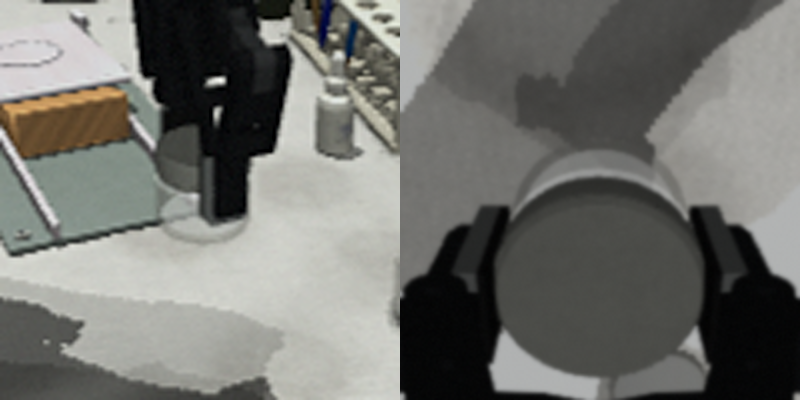

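The jar is firmly held between the pads with its lid centred at full-image (320,285), hanging upright. I'll compute the carry next, and ring estimates from earlier pictures.

Add to h.py:
```python
tl=np.arcsin(.0125/.16)
GR=(R.from_matrix(M3)*R.from_euler('y',tl)*R.from_matrix(M3).inv()*R.from_euler('xyz',[np.pi,0,th+np.pi/2])).as_euler('xyz')
def W(x,y,z): return np.r_[M3[:2,:2]@[x,y]+t0,z]
```

Run:
```python
from h import *
c,_=ld('w1');print('ring w1',tobase(plane(c,577,204,.026)))
c,_=ld('w8');o=probe_bus.observe()
q=plane(c,320,285,o['position'][2]+.032);print('jar off tool',R.from_euler('xyz',o['tool_rot']).inv().apply(q-o['position']))
print(delta(W(-.03,0,.145),None,GR),delta(W(.0655,0,.145),None,GR),GR)
```

```text
ring w1 [0.06860452 0.00332081 0.026     ]
jar off tool [ 0.00023764 -0.00037693 -0.03200003]
(array([-0.0327,  0.3592, -0.0034]), array([0.078, 0.001, 0.   ])) (array([-0.0327,  0.4547, -0.0034]), array([0.078, 0.001, 0.   ])) [-3.06338796  0.         -3.00577898]
```

The manual's scale: shifts go in shares of 0.3 m and turns go in shares of 180 degrees. Converting my numbers, 0.28 m / 0.3 = 0.9333, 0.22 m / 0.3 = 0.7333, 0.078 rad / 3.1416 = 0.0248.

Request:
tcp_steps(
  rows=[0.04,-0.0167,0.1333,0,0,0,0,0.04,-0.0333,0.3333,0,0,0,0,0.04,-0.0667,0.5333,0,0.0095,0,0,0.04,-0.1,0.7333,0,0.0191,0,0,0.04,-0.11,0.9333,0,0.0248,0,0],
)

```text
clock: 8.88
position: [0.5486, -0.0451, 0.1403]
tool_rot: [-3.063, -0.001, -3.005]
force: [1.1, 1.7, -0.6]
grip_width: 0.0445
finger_force: 31.1
```

Request:
tcp_steps(
  rows=[0.04,0,0.1,0,0,0,0,0.04,0,0.1833,0,0,0,0,0.04,0,0.1833,0,0,0,0],
)

```text
clock: 9.25
position: [0.5409, 0.0089, 0.1359]
tool_rot: [-3.064, -0.002, -3.002]
force: [0.6, -0.7, -1.1]
grip_width: 0.0444
finger_force: 31.1
```

Run:
```python
from h import *
c=cam('wrist');i=eyes.grab_frame('wrist');cv2.imwrite('pics/w9.png',i);np.save('pics/w9.npy',c)
p=proj(c,W(.0655,0,.0318));print('pred ring',p,'TCP base',tobase(probe_bus.observe()['position']),'eye',tobase(c['eye']))
x,y=p.astype(int);g=cv2.cvtColor(i,cv2.COLOR_BGR2GRAY)
bh=cv2.morphologyEx(g,cv2.MORPH_BLACKHAT,np.ones((9,9)));m=(bh>25).astype(np.uint8)*255
for k in cv2.findContours(m,cv2.RETR_LIST,1)[0]:
    b=cv2.boundingRect(k)
    if len(k)>40 and abs(b[0]+b[2]/2-x)<60 and abs(b[1]+b[3]/2-y)<60: print(b,cv2.fitEllipse(k))
```

```text
pred ring [463.6833536  206.23301481] TCP base [-0.05383028  0.00019385  0.13611101] eye [-0.041028    0.07167585  0.27892671]
(437, 170, 61, 67) ((466.68792724609375, 203.0789794921875), (57.12260437011719, 68.14605712890625), 27.453514099121094)
(434, 167, 65, 72) ((466.21685791015625, 202.84353637695312), (61.489315032958984, 73.0188217163086), 26.400632858276367)
```

View pics/w9.png

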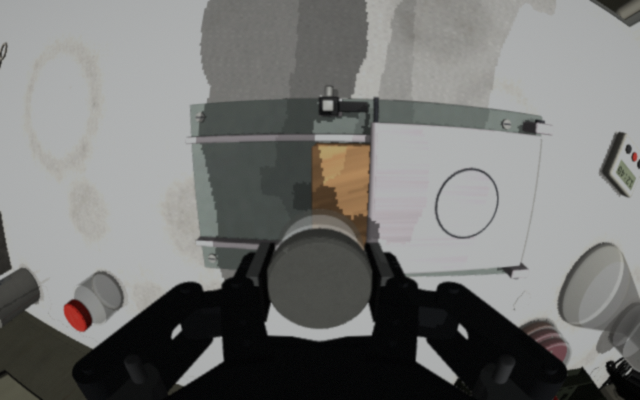

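The ring shows at (466.5,203), about 3 px from my prediction of (463.7,206). The jar hangs at (320,280), the pin and tab meet near (375,105), and the bystanders are clear. I'll average the two ring estimates for the target.

Run:
```python
from h import *
c,_=ld('w9');q=tobase(plane(c,466.4,203,.0318));print('ring wrist',q)
r=(q+np.r_[.0655,0,.0318])/2;n=np.r_[np.sin(tl),0,np.cos(tl)]
for h in(.03,.0):
    b=r+n*(.0118+h);print(b,delta(W(*b),None,GR))
```

```text
ring wrist [0.06772722 0.00297557 0.0318    ]
[0.06987923 0.00148778 0.07347224] (array([0.0009, 0.1282, 0.0528]), array([ 0.   , -0.002,  0.002]))
[0.06753548 0.00148778 0.04356393] (array([0.0009, 0.1282, 0.0828]), array([ 0.   , -0.002,  0.002]))
```

Scaled: 0.128 m / 0.3 = 0.4267, 0.12 m / 0.3 = 0.4.

Request:
tcp_steps(
  rows=[0.04,0,0.1333,0,0,0,0,0.04,0.0033,0.3,0.0333,0,0,0,0.04,0.0033,0.4,0.1,0,0,0,0.04,0.0033,0.4267,0.1767,0,0,0,0.04,0.0033,0.4267,0.2,0,0,0],
)

```text
clock: 9.93
position: [0.5234, 0.1278, 0.0658]
tool_rot: [-3.063, -0.002, -3.006]
force: [0.0, -0.4, -0.1]
grip_width: 0.0443
finger_force: 31.2
```

Request:
tcp_steps(
  rows=[0.04,0,0,0.02,0,0,0,0.04,0,0,0.04,0,0,0,0.04,0,0,0.04,0,0,0],
)

```text
clock: 10.3
position: [0.5243, 0.1271, 0.0553]
tool_rot: [-3.063, -0.0, -3.006]
force: [-1.1, 0.5, -0.6]
grip_width: 0.0445
finger_force: 31.2
```

Run:
```python
from h import *
r=np.r_[.0666,.0015,.0318];n=np.r_[np.sin(tl),0,np.cos(tl)]
P=[probe_bus.observe() for _ in range(1)];print(delta(W(*(r+n*.0118)),None,GR),P[0]['force'])
```

```text
(array([0.0008, 0.0014, 0.0117]), array([ 0., -0., -0.])) [-1.05397817  0.45916361 -0.56848594]
```

Now lowering gently toward contact.

Scaled: 0.009 m / 0.3 = 0.03, 0.008 m / 0.3 = 0.0267.

Request:
tcp_steps(
  rows=[0.04,0,0.0033,0.0133,0,0,0,0.04,0,0.0033,0.0233,0,0,0,0.04,0,0.0033,0.0267,0,0,0,0.04,0,0.0033,0.03,0,0,0],
)

```text
clock: 10.8
position: [0.5242, 0.128, 0.0462]
tool_rot: [-3.064, -0.0, -3.005]
force: [-0.0, -0.1, -1.2]
grip_width: 0.0447
finger_force: 31.2
```

Request:
tcp_steps(
  rows=[0.04,0,0,0.0033,0,0,0,0.04,0,0,0.0033,0,0,0],
)

```text
clock: 11.05
position: [0.5242, 0.1278, 0.0452]
tool_rot: [-3.064, -0.0, -3.005]
force: [0.4, 0.0, -0.4]
grip_width: 0.0445
finger_force: 31.2
```

Request:
tcp_steps(
  rows=[0.04,0,0,0.0033,0,0,0,0.04,0,0,0.0033,0,0,0],
)

```text
clock: 11.3
position: [0.5243, 0.1278, 0.0444]
tool_rot: [-3.064, 0.0, -3.005]
force: [-1.7, 0.8, 4.1]
grip_width: 0.0447
finger_force: 31.6
```

Scaled: 0.0004 m / 0.3 = 0.0013.

Request:
tcp_steps(
  rows=[0.04,0,0,0.0013,0,0,0,0.04,0,0,0.0013,0,0,0],
)

```text
clock: 11.55
position: [0.5243, 0.1278, 0.0443]
tool_rot: [-3.064, 0.0, -3.006]
force: [-4.2, 1.0, 12.8]
grip_width: 0.0445
finger_force: 32.3
```

Scaled: -0.0004 m / 0.3 = -0.0013.

Request:
tcp_steps(
  rows=[0.044,0,0,-0.0013,0,0,0,0.05,0,0,-0.0013,0,0,0,0.06,0,0,-0.0013,0,0,0,0.07,0,0,-0.0013,0,0,0,0.085,0,0,-0.0013,0,0,0],
  grip_n=20,
)

```text
clock: 12.18
position: [0.5242, 0.1278, 0.0442]
tool_rot: [-3.064, -0.0, -3.005]
force: [-0.0, -0.1, 0.6]
grip_width: 0.0842
finger_force: 0.0
```

Request:
tcp_steps(
  rows=[0.085,0,0,0,0,0,0,0.085,0,0,-0.0333,0,0,0,0.085,0,0,-0.1333,0,0,0,0.085,0,0,-0.2667,0,0,0,0.085,0,0,-0.4,0,0,0],
)

```text
clock: 12.8
position: [0.5228, 0.1371, 0.1657]
tool_rot: [-3.064, 0.0, -3.005]
force: [-0.5, -0.3, -0.1]
grip_width: 0.085
finger_force: 0.0
```

Request:
tcp_steps(
  rows=[0.085,0,-0.1667,0,0,0,0,0.085,0,-0.3667,0,0,0,0,0.085,0,-0.4333,0,0,0,0,0.085,0,-0.4333,0,0,0,0],
)

```text
clock: 13.3
position: [0.5407, 0.007, 0.1748]
tool_rot: [-3.063, 0.001, -3.008]
force: [0.3, -0.2, -0.2]
grip_width: 0.085
finger_force: 0.0
```

Run:
```python
from h import *
c=cam('wrist');i=eyes.grab_frame('wrist');cv2.imwrite('pics/w10.png',i);np.save('pics/w10.npy',c)
s=eyes.grab_frame('side');t=eyes.grab_frame('top');cv2.imwrite('pics/s10.png',s);cv2.imwrite('pics/t10.png',t)
a=cv2.resize(i[60:260,300:560],(520,400),interpolation=cv2.INTER_CUBIC)
b=cv2.resize(s[170:250,240:310],(280,320),interpolation=cv2.INTER_CUBIC)
d=cv2.resize(t[170:240,240:310],(200,200),interpolation=cv2.INTER_CUBIC)
o=np.zeros((600,800,3),np.uint8);o[:400,:520]=a;o[:320,520:]=b;o[400:,:200]=d;cv2.imwrite('pics/f.png',o)
```

```text
(no output)
```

View pics/f.png

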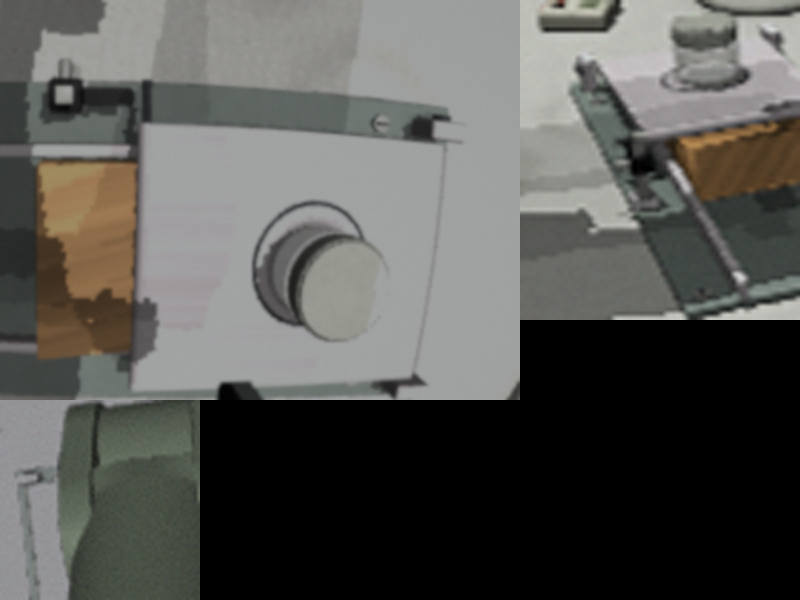

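The views show the jar standing upright inside the ring, lid at crop (342,288), ring's left edge at 253 and top at 202. The nose rests on the wedge and the pin sits beside the tab's end. I'll check the centring and the pin height once more in numbers.

Run:
```python
from pin import *
c,i=ld('w10');n=np.r_[np.sin(tl),0,np.cos(tl)]
print('jar',tobase(plane(c,471,204,.0318+.043))-n*.043,'ring',tobase(plane(c,457,191.5,.0318)))
print('ring left/top',tobase(plane(c,426.5,191.5,.034)),tobase(plane(c,457,161,.032)),'eye',tobase(c['eye']))
g=i.mean(2).astype(int)
for r in(102,105,108,110,112,115): print(r,g[r,355:385])
```

```text
jar [0.06515885 0.00286282 0.03193143] ring [0.07089852 0.00302477 0.0318    ]
ring left/top [0.0382002  0.00271085 0.034     ] [0.06778417 0.03328497 0.032     ] eye [-0.04235262  0.0725529   0.31761865]
102 [ 98  98 100  99  98  96  96  94  96  96  97  98  98  97  94  82  50  38
  42  44  54  71  85  87  89  89  90  90  91  91]
105 [38 39 37 38 39 38 39 36 32 34 42 65 82 87 86 78 51 38 41 46 64 82 87 88
 89 89 89 89 89 88]
108 [36 36 37 36 35 31 28 31 29 29 30 39 62 80 86 77 51 36 38 45 61 80 87 88
 88 89 89 89 89 88]
110 [36 36 36 34 33 30 29 28 30 29 29 40 63 80 84 78 52 37 40 46 62 81 87 87
 88 88 89 88 89 88]
112 [42 41 42 49 55 55 54 50 42 36 38 56 75 83 84 77 54 38 39 45 60 80 86 88
 89 88 88 89 88 88]
115 [58 56 61 80 97 98 89 86 81 65 48 44 47 63 76 68 48 37 38 41 56 80 87 88
 88 90 88 89 89 89]
```

Run:
```python
from pin import *
c,i=ld('w10');g=i.mean(2).astype(int)
for r in(186,191,196,201): print(r,g[r,422:456])
s=cv2.imread('pics/s10.png').mean(2).astype(int)
for x in(412-240+240-240+250,): pass
for col in(279,281,283,285,287,289,291): print(col,s[184:196,col] if 0 else s[182:198,240+int((col-240)*1) if 0 else col])
pinz(c,(366.7,109),(373.3,109))
S=cam('side');print(proj(S,W(.038,0,.034)),proj(S,W(.0655,0,.0318)))
```

```text
186 [161 162 161 157 137  92  83 124 151 156 146 133 110  80  68  67  76  91
  99 102 100 101 102 100 104 114 125 118  88  56  40  37  40  42]
191 [162 162 161 147  94  80 128 153 150 122  94  79  67  64  73  88  97 100
  99  99  99 101 113 123 109  74  45  35  35  36  45  70  85  84]
196 [162 161 161 147  93  62  77  87  89  89  85  78  69  68  80  95  99  99
 100  99 107 124 117  74  41  33  34  41  62  86  99 115 133 142]
201 [162 162 161 152 114  76  80  88  89  89  87  81  70  66  75  91  99  99
  99 105 125 117  68  36  31  34  50  79  89  99 131 147 148 149]
279 [143 134 127 134 136 111 129 128 136 163 126 157 165 159 150 151]
281 [135 136 132 133 128 156 151 128  86 128  99 153 168 150 147 148]
283 [106 143 142 131 158 138 129 133 102  92 105 158 167 152 149 147]
285 [ 88 145 146 143 166 142 130 133 113  73  95 158 158 149 148 145]
287 [120 142 144 159 165 138 132 134 104  71 107 163 153 148 148 147]
289 [158 150 143 157 152 137 131 134  98  74  85 159 155 148 151 150]
291 [138 141 138 145 153 135 131 111  77  53 127 164 154 148 149 149]
tabtop 0.0372 bias 0.0039 pin z 0.0326 short by 0.0016
tabtop 0.0377 bias 0.0039 pin z 0.0328 short by 0.0019
tabtop 0.0382 bias 0.0038 pin z 0.0331 short by 0.0021
[289.74211907 192.57362494] [287.12325078 189.66048751]
```

The jar is centred: the ring line and the jar's base edge are 8 px (about 8 mm) apart. This overhead view is poor for the pin's height, so I'll recheck from the earlier low pose.

Scaled: 0.13 m / 0.3 = 0.4333, -0.07 m / 0.3 = -0.2333, -0.078 rad / 3.1416 = -0.0248.

Request:
tcp_steps(
  rows=[0,0,-0.1,0,0,0,0,0,0,-0.2333,0.0667,-0.0127,0,0,0,0,-0.2333,0.2,-0.0248,0,0,0,0,-0.2333,0.3667,-0.0248,0,0,0,0,-0.2333,0.4333,-0.0248,0,0],
)

```text
clock: 14.08
position: [0.5502, -0.0695, 0.0473]
tool_rot: [3.141, -0.003, -3.004]
force: [0.7, -0.6, -0.2]
grip_width: -0.0002
finger_force: 0.0
```

Request:
tcp_steps(
  rows=[0,0,0,0,0,0,0,0,0,0,0,0,0,0],
)

```text
clock: 14.32
position: [0.552, -0.0698, 0.0508]
tool_rot: [-3.142, 0.001, -3.004]
force: [-0.3, -0.2, -0.0]
grip_width: -0.0001
finger_force: 0.0
```

Run:
```python
from pin import *
c=cam('wrist');i=eyes.grab_frame('wrist');cv2.imwrite('pics/w11.png',i);np.save('pics/w11.npy',c);g=i.mean(2).astype(int)
print(tobase(probe_bus.observe()['position']),tobase(c['eye']))
x,y=proj(c,W(-.016,.078,.0345)).astype(int);print(x,y)
for r in range(y-8,y+16,3): print(r,g[r,x-25:x+15])
```

```text
[-0.13198192 -0.00020262  0.05099066] [-0.13142687  0.07180625  0.19401933]
516 116
108 [ 33  28  27  27  27  28  28  27  25  26  27  25  26  25  24  26  25  24
  24  29  56 101 102  56  32  41  55  65  80 120 149 155 153 151 150 148
 147 146 145 145]
111 [ 31  27  26  27  26  27  27  25  26  27  26  26  26  24  24  25  25  25
  24  30  65 110 106  57  34  43  55  65  85 126 152 158 158 157 158 156
 156 155 154 155]
114 [ 28  28  28  27  26  25  25  26  25  25  25  25  26  24  24  25  24  23
  23  31  66 109  91  47  32  47  58  67  89 135 154 157 157 157 156 157
 155 155 154 155]
117 [ 48  44  42  41  39  33  29  27  26  25  26  25  25  24  24  24  25  24
  25  36  75 112  92  46  34  46  57  68  92 134 154 157 158 156 155 156
 155 155 156 155]
120 [115 120 123 129 133 133 134 132 131 129 129 129 126 125 122 119 114 107
 102  98 110 117  77  36  34  47  62  70 100 144 156 157 157 156 155 155
 154 154 154 156]
123 [122 124 127 132 136 136 135 135 136 137 137 137 137 138 139 139 137 138
 138 136 136 121  77  38  39  52  63  74 109 145 156 156 156 156 155 154
 154 154 154 155]
126 [124 127 133 136 137 136 136 136 136 135 136 136 138 137 138 138 137 136
 137 140 147 132  69  31  39  53  64  79 119 149 154 155 155 155 155 154
 156 154 155 154]
129 [124 125 126 126 129 132 133 132 131 133 131 126 123 124 126 130 131 132
 134 142 145 121  64  34  43  56  65  83 124 150 156 158 157 157 157 157
 157 157 157 156]
```

Run:
```python
from pin import *
c,i=ld('w11');pinz(c,(511.35,114),(516.35,114))
c,i=ld('w6');pinz(c,(498.6,104),(505.7,104))
```

```text
tabtop 0.0372 bias 0.0042 pin z 0.0335 short by 0.0007
tabtop 0.0377 bias 0.0039 pin z 0.0339 short by 0.0008
tabtop 0.0382 bias 0.0035 pin z 0.0344 short by 0.0008
tabtop 0.0372 bias 0.004 pin z 0.0339 short by 0.0003
tabtop 0.0377 bias 0.0037 pin z 0.0343 short by 0.0004
tabtop 0.0382 bias 0.0034 pin z 0.0347 short by 0.0005
```

```bash
python3 -c "
from workcell import bot, eyes, probe_bus
print(bot.job_done())"
```

```text
the job is handed in; nothing more can be done
None
```

I handed the job in at about 14 s: the board rests on the wedge with the pointer pin 0.3–0.8 mm below the index tab by measurement, and the small jar stands released and centred in the ring; the verdict was not shown, nothing else was touched, and I viewed 13 pictures against the limit of 10.

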